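# Load a reagent bottle on its sloped cradle and send the locked drawer home

## Task

Load the block-shaped reagent bottle from the bench into the reagent drawer: set it down gently, without dropping it, on the empty sloped cradle, flat on the slope, square to it and against the stop at the slope's low end, and let go while the drawer is still out. Then press the slide's release lever so the drawer unlocks, and push the drawer smoothly and fully home with both bottles still seated. Leave the other things on the bench where they are.

Things in the scene. Friction and masses are not known exactly. Their poses are not given: they have to be found in the camera images.
- bottle_center (a point): Centre, 50 mm above the base, of the bottle to load, upright on the bench: white, block-shaped, 60 (its x) by 40 mm (its y), straight-sided for 72 mm, short shoulder (46 by 32 mm) to 79 mm, grey round cap 29 mm across, 100 mm tall in all, 0.13 to 0.25 kg. z up. Ends alike: either way round is right. The other bottle and jars on the bench are round.
- empty_seat (a point): Empty cradle in the pulled-out drawer, 58 mm above the bench: point on its sloped plate where the middle of the bottle's base belongs. z: normal of the slope; x: up the slope, seen from above the way the drawer goes in; y: across. Slope 0.26 rad, falling to the drawer's front panel. A seated bottle has its 60 mm side along x. Friction keeps it where it is put.
- stop_lip (a point): Middle of the stop lip's face, on the plate, at the slope's low end, 30 mm down the slope from the empty seat; axes as there. The lip stands 10 mm over the plate and has at its ends two ears, 14 mm long, 54 mm apart. The plate is a strip 64 mm long and only 34 mm wide, so the bottle overhangs it 3 mm on each side; nothing else guides the bottle.
- loaded_center (a point): Centre, 50 mm above the base, of the like bottle already loaded on the twin cradle, 90 mm to the -y side of the empty seat, with 50 mm clear between the bottles. It is loose, leans with its slope and must stay seated. This point's own axes are not tilted: its z is vertical while the bottle is seated.
- loaded_seat (a point): Seat point of the twin cradle that holds the loaded bottle; axes as for the empty seat.
- lever_pad (a point): Middle of the top of the release lever's black thumb pad, 34 mm along the drawer by 24 mm across, 83 mm above the bench, outside the drawer's side wall (70 mm high) and 75 mm in front of the cabinet. z up, x the way the drawer goes in. A lip across the pad's inner end, its face 17 mm along +x from here, stands 10 mm over the pad.
- lever (a joint): Lever angle, rad: 0 at rest, 0.09 fully down (pad 7 mm lower, 2 to 5 N); it springs back. Above 0.055 its tab clears the steel striker at the cabinet. Keep it down while the drawer goes in the first 16 mm (a fingertip on the pad can push its lip); then the drawer is free. Let go sooner, it may lock again.
- panel_front (a point): Point on the outer face, midway across, of the drawer's white front panel, 150 mm above the bench; the panel is 296 mm wide and reaches from 20 to 175 mm above the bench. x: inwards, normal to the panel, the way the drawer goes in. A bar handle, 120 mm long, stands 35 mm out of the panel, 55 mm above the bench.
- drawer (a joint): How far the drawer has gone in, m: 0 fully out (locked, 1 mm of play), 0.22 fully home, its front panel against the cabinet. It slides with about 3 N and stays where it is left.
- cabinet_face (a point): Middle of the upper front edge of the white cabinet into which the drawer slides, 205 mm above the bench; x points into the cabinet. The cabinet is 300 mm wide, 340 mm deep and fixed.
- round_bottle_mid (a point): Bystander: round white bottle, 54 mm across, 118 mm tall; point half-way up.
- specimen_jar_mid (a point): Bystander: capped amber specimen jar, 60 mm across the lid, 69 mm tall; point half-way up.
- specimen_jar2_mid (a point): Bystander: a second specimen jar of the same size, near the drawer on its far side; point half-way up.
- marker_mid (a point): Bystander: a marker pen lying on the bench, 130 mm long, 12 mm thick; its middle.
Mind the look-alikes: they are no part of the job. What is shaped like the part that bears bottle_center but turquoise is not meant. Leave any purple look-alike of the part that bears loaded_center alone.

How it is judged:
By the outcome, as a careful person would: the job done as asked, in the order asked, and still so for the second after the job is handed in, with the robot touching nothing.
It also fails if it takes over 54 s, if anything falls off the work surface, if the arm or the gripper's body presses on something with over 40 N, if the wrist force passes 120 N, or if a joint passes its speed limit or range.

## Robot

A 6-joint arm with a two-finger parallel gripper is mounted at the origin on the work surface. World frame = base frame: x ahead of the robot, y to its left, z up, the work surface at z = 0. Lengths are in mm, angles in rad, forces in N, time in s.
With the tool pointing down it reaches from about 325 to 775 mm from the base axis. Payload 5.5 kg.
Tool frame: the origin (TCP) lies at the very end of the fingers, on their centre line; the grasp point (between the pads) lies 19 mm behind it; y points along the fingers, z is the direction in which the jaws open and shut, and the axes are right-handed (so a half turn about y gives the same grasp; the last joint's range is limited). The gripper opens to 85 mm and grips with 20 to 120 N. Pads are 22 mm wide; open, the fingers measure 114 mm over their backs; the gripper's body (76 mm by 85 mm) begins 54 mm behind the grasp point. The pads swing forward as they close: fully open they stand 13 mm farther back than shut.
Start: joints at [1.267, 0.091, 1.231, -0, 1.82, -0.057], TCP at [146.585, 581.833, 231.275] pointing down, gripper open.
Joint ranges: [-2.87, 2.87], [-0.86, 2.18], [0.17, 2.46], [-1.51, 4.65], [0.06, 2.69], [-2.65, 2.65]. Speed limits (rad/s): [2.57, 2.57, 3.01, 3.14, 3.14, 3.14].

## Interface

Orientations are given as a 3x3 rotation matrix whose columns are the frame's x, y, z axes.
In Python, from rig import robot gives the robot as it stands. The module is installed in compiled form; this text tells all that it offers. Calls block until the motion is done:
- robot.move_ptp(position, orientation): joint-space move of the TCP to a pose.
- robot.move_linear(position, frame=None, velocity=150, stop_force=None): straight line of the TCP; frame=None keeps the orientation; velocity is the mean speed in mm/s. With stop_force (N) it stops when the force on the tool has changed by that much, and returns True; else False.
- robot.movej(angles): joint-space move.
- robot.let_go() and robot.close(): open the fingers fully, or close them until they stop; the grip force is fixed at half the most.
- robot.dwell(seconds).
- robot.inverse_kinematics(position, orientation): joint angles nearest the present ones, or None.
- robot.get_obs(): the state.
- robot.read_camera(name): name is "side" or "top" or "wrist"; returns (picture, depth): 400x640x3 uint8, red, green, blue; 400x640 float32, mm along the optical axis (not along the pixel's ray), 0 where there is no reading.
- robot.camera_params(name): a dict with "fx", "fy", "cx", "cy" (pixels), "rvec" (rotation vector, rad) and "tvec" (3), from world to camera coordinates, as OpenCV has them; the wrist camera has in their place "mount" (4x4, takes a point from camera to tool coordinates, whose origin is the TCP and whose axes are the tool frame's). Camera axes: x right, y down, z forward; pixel columns grow to the right and rows downward; lengths in mm; the calibration is good to about 2 mm. A picture is of the moment at which its call begins: read the wrist's pose just before it. camera_params takes no time and is no camera call.
A pose or a line that the arm cannot do raises robot.MotionError and nothing moves.
- robot.sign_off(): hands the job in, once; it reports no verdict.
The state is a dict: "time_s": time; "qpos": joint angles; "qvel": joint speeds; "tau": joint torques, N m; "eef_pos": TCP position; "ee_rot": TCP orientation; "force": force on the tool from outside, world axes, zero at the start; "moment": the same for the moment, N m; "gripper_width": finger opening in mm.
Only numpy, scipy, OpenCV 4.12 (cv2) and the standard library are available. Lean on these libraries where they do the work, as an engineer would, in place of code of your own. Each camera call takes 0.05 s, during which the arm holds its last target. There are 200 camera calls.

## Working session

There is one attempt and no reset: what is moved stays moved. The work goes in short steps, each a Python script; the robot and the scene stay as the last script left them, time stands still between calls to the robot, and variables do not carry over. Pictures are saved under pics/ and viewed, about 8 in all and at most 12, crops included, and the job is handed in when it is done.

```bash
mkdir -p pics; cat > h.py <<'E'
import numpy as np, cv2
from rig import robot
def snap(n,tag):
    o=robot.get_obs(); p,d=robot.read_camera(n)
    np.savez(f'{tag}.npz',p=p,d=d,pos=o['eef_pos'],rot=o['ee_rot'])
    cv2.imwrite(f'pics/{tag}.png',p[:,:,::-1]); return p,d
def world(n,tag,px):
    """pixels (u,v) -> world via depth"""
    f=np.load(f'{tag}.npz'); c=robot.camera_params(n); px=np.array(px,int).reshape(-1,2)
    z=f['d'][px[:,1],px[:,0]]
    P=np.c_[(px[:,0]-c['cx'])/c['fx']*z,(px[:,1]-c['cy'])/c['fy']*z,z]
    if 'mount' in c:
        M=np.array(c['mount']); P=P@M[:3,:3].T+M[:3,3]
        return P@np.array(f['rot']).T+f['pos']
    R=cv2.Rodrigues(np.array(c['rvec'],float))[0]
    return (P-np.array(c['tvec']).ravel())@R
E
python3 - <<'E'
from h import *
np.set_printoptions(precision=3,suppress=True)
snap('top','top0');snap('side','side0')
for n in('top','side','wrist'):print(robot.camera_params(n))
print(robot.get_obs())
E
```

```text
{'fx': 369.0574366301326, 'fy': 369.0574366301326, 'cx': 313.8929442973707, 'cy': 203.14735969165588, 'rvec': array([ 2.226, -2.2  ,  0.062]), 'tvec': array([ 32.819, 517.906, 971.215])}
{'fx': 370.5235525441709, 'fy': 370.5235525441709, 'cx': 320.29691737053633, 'cy': 202.70166578922763, 'rvec': array([ 0.138, -2.788,  1.303]), 'tvec': array([ 501.915,   91.359, 1220.494])}
{'fx': 353.4344136045677, 'fy': 353.4344136045677, 'cx': 313.43792941897357, 'cy': 205.29800512309362, 'mount': array([[   0.   ,    0.965,    0.263,  -67.528],
       [   0.001,   -0.263,    0.965, -142.273],
       [   1.   ,   -0.   ,   -0.001,    0.459],
       [   0.   ,    0.   ,    0.   ,    1.   ]])}
{'time_s': 0.1, 'qpos': array([ 1.267,  0.092,  1.232,  0.   ,  1.82 , -0.057]), 'qvel': array([-0.   , -0.001, -0.002,  0.001,  0.001, -0.001]), 'tau': array([  0.002, -46.021, -41.922,  -0.   ,   0.011,   0.   ]), 'eef_pos': array([146.477, 581.595, 230.238]), 'ee_rot': array([[ 0.97 , -0.001,  0.244],
       [-0.244, -0.002,  0.97 ],
       [-0.   , -1.   , -0.002]]), 'force': array([0.757, 0.062, 0.344]), 'moment': array([0.024, 0.011, 0.025]), 'gripper_width': 85.20518288764336}
```

View pics/top0.png

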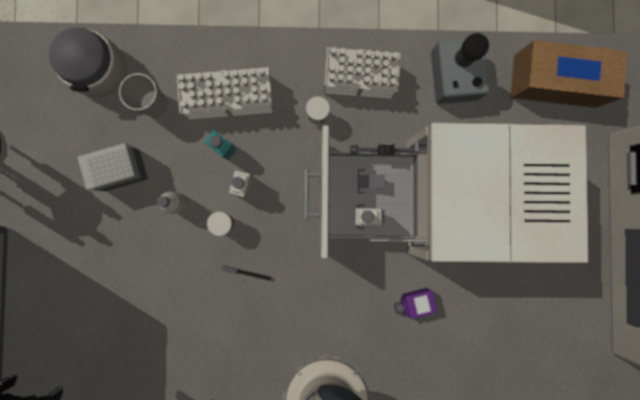

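View pics/side0.png

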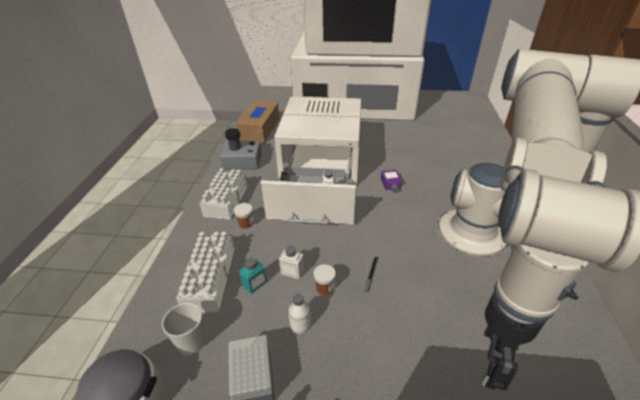

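The side view shows the white block bottle at (291,263) and its turquoise look-alike at (253,277). In the top view the candidates are white at (239,183), turquoise at (218,144), round white at (168,202) and purple at (420,304). White and block-shaped fits only (239,183). The drawer goes in to the right (-Y), the empty cradle is near (368,180), the loaded bottle at (368,217), and the lever near (385,150). I'll confirm in a crop.

```bash
python3 - <<'E'
from h import *
np.set_printoptions(precision=1,suppress=True)
p=cv2.imread('pics/top0.png')
a=cv2.resize(p[135:235,195:275],None,fx=5,fy=5,interpolation=cv2.INTER_CUBIC)
b=cv2.resize(p[120:265,300:440],None,fx=4,fy=4,interpolation=cv2.INTER_CUBIC)
c=np.zeros((580,800,3),np.uint8); c[:500,:240]=a[:,80:320]; c[:,240:800]=b
cv2.imwrite('pics/c1.png',c)
px=[(240,181),(245,180),(236,189),(218,144),(168,202),(318,108),(219,223),(245,273),(324,130),(324,190),(324,250),(368,217),(368,180),(385,150),(432,130),(432,190),(432,255)]
for q,w in zip(px,world('top','top0',px)):print(q,w)
E
```

```text
(240, 181) [565.7 219.3  97.4]
(245, 180) [570.4 211.1  74.7]
(236, 189) [547.6 232.2  78.3]
(218, 144) [654.4 273.5  98.7]
(168, 202) [512.6 386.8 106.6]
(318, 108) [755.2  32.2  68.6]
(219, 223) [463.4 274.4  68.4]
(245, 273) [331.9 217.5  10.3]
(324, 130) [674.7  21.3 173.9]
(324, 190) [541.1  19.8 171.3]
(324, 250) [408.8  18.7 174.8]
(368, 217) [482.3 -81.1 155.9]
(368, 180) [576.4 -97.4  54.6]
(385, 150) [ 648.9 -134.8   81.6]
(432, 130) [ 671.  -209.9  205.2]
(432, 190) [ 541.5 -209.6  205.8]
(432, 255) [ 402.9 -210.5  203. ]
```

View pics/c1.png

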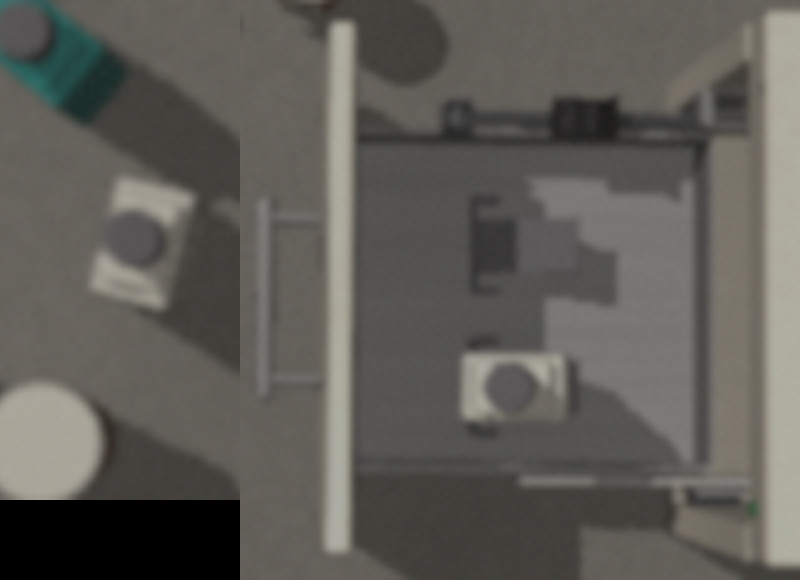

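```bash
cat >> h.py <<'E'
def frame(x,y):
    """tool frame from tool x hint and tool y"""
    y=np.array(y,float);y/=np.linalg.norm(y);x=np.array(x,float);x-=y*(x@y);x/=np.linalg.norm(x)
    return np.c_[x,y,np.cross(x,y)]
E
python3 - <<'E'
from h import *
np.set_printoptions(precision=3,suppress=True)
D=[0,0,-1]
robot.move_ptp([563,220,210],frame([.97,-.25,0],D)); snap('wrist','wb')
print(robot.get_obs()['time_s'],robot.get_obs()['qpos'])
robot.move_ptp([565,-90,220],frame([0,-1,0],D)); snap('wrist','wd')
print(robot.get_obs()['time_s'],robot.get_obs()['qpos'])
a=cv2.imread('pics/wb.png');b=cv2.imread('pics/wd.png')
cv2.imwrite('pics/c2.png',np.vstack([a[80:280,120:520],b[80:280,120:520]]) if 0 else cv2.resize(b,None,fx=1.25,fy=1.25))
E
```

```text
2.1417 [ 0.318  0.1    1.259  0.     1.783 -1.002]
3.375 [-0.215  0.014  1.331  0.     1.797 -0.218]
```

View pics/wb.png

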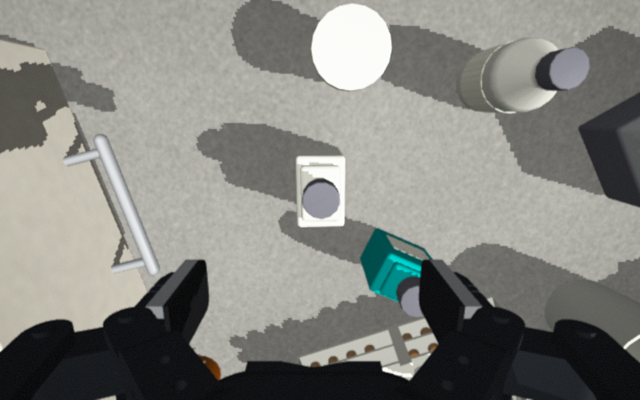

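View pics/c2.png

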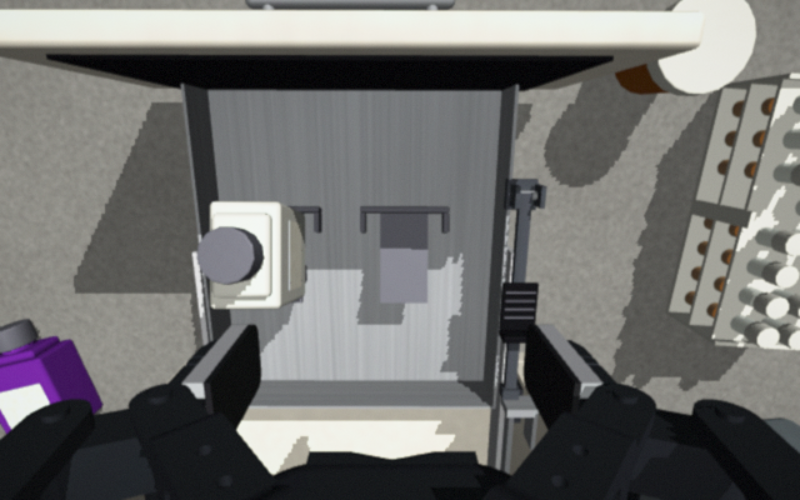

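The wrist view confirms the white block bottle at (320,190), aligned with the jaws. In the drawer view (enlarged 1.25x) I see the empty plate at x 381–428, y 213–302, the lip at y≈209, the loaded bottle at (258,255) and the lever pad at (520,307). Next I'll get numbers from depth.

```bash
python3 - <<'E'
from h import *
np.set_printoptions(precision=3,suppress=True)
def grid(x0,x1,y0,y1):
    g=np.mgrid[x0:x1,y0:y1].reshape(2,-1).T; return g
# bottle
W=world('wrist','wb',grid(270,370,130,245))
for lo,hi in((66,75),(75,85),(94,103)):
    m=(W[:,2]>lo)&(W[:,2]<hi); r=cv2.minAreaRect(W[m][:,:2].astype(np.float32)); print('bottle',lo,hi,m.sum(),r,W[m][:,2].mean())
# cradle plate
W=world('wrist','wd',grid(309,339,180,238)); 
A=np.c_[W[:,:2],np.ones(len(W))]; c=np.linalg.lstsq(A,W[:,2],rcond=None)[0]; r=W[:,2]-A@c
print('plate fit',c,r.std(),W.min(0),W.max(0))
W=world('wrist','wd',grid(280,370,155,250)); 
m=W[:,2]>38
r=cv2.minAreaRect(W[m][:,:2].astype(np.float32)); print('cradle',r, W[m].min(0),W[m].max(0))
ys=W[m]; 
for y in range(-140,-30,6):
    s=ys[(ys[:,1]>=y)&(ys[:,1]<y+6)]
    if len(s):print(y,len(s),s[:,0].min(),s[:,0].max(),np.median(s[:,2]),s[:,2].max())
# loaded bottle
W=world('wrist','wd',grid(155,245,158,250)); m=(W[:,2]>95)
cap=W[W[:,2]>146]; print('cap',cap.mean(0),cv2.minEnclosingCircle(cap[:,:2].astype(np.float32)),cap[:,2].max())
# pad
W=world('wrist','wd',grid(396,436,215,280)); m=(W[:,2]>74)&(W[:,2]<100)
for y in range(-170,-80,5):
    s=W[m&(W[:,1]>=y)&(W[:,1]<y+5)]
    if len(s):print('pad',y,len(s),s[:,0].min(),s[:,0].max(),np.median(s[:,2]))
# panel top
W=world('wrist','wd',grid(30,540,8,45)); m=(W[:,2]>168)&(W[:,2]<182); W=W[m]
e=[];
for x in range(420,660,20):
    s=W[(W[:,0]>=x)&(W[:,0]<x+20)]
    if len(s): e.append((s[:,0].mean(),s[:,1].min(),s[:,1].max(),s[:,2].mean()))
e=np.array(e);print(e[[0,-1]],'slopes',np.polyfit(e[:,0],e[:,1],1),np.polyfit(e[:,0],e[:,2],1),W.min(0),W.max(0))
# top cam cabinet edge slope
W=world('top','top0',np.mgrid[425:440,128:260].reshape(2,-1).T);m=W[:,2]>195
W=W[m];e=np.array([(x,W[(abs(W[:,0]-x)<6)][:,1].max()) for x in range(420,660,10)]);print('cab',np.polyfit(e[:,0],e[:,1],1),W.min(0),W.max(0))
E
```

```text
bottle 66 75 1270 ((562.4893798828125, 225.6800994873047), (39.837554931640625, 60.43950653076172), 76.84654235839844) 71.15587078829995
bottle 75 85 969 ((562.4169921875, 225.82794189453125), (31.922088623046875, 46.29716491699219), 76.53196716308594) 78.23163535327375
bottle 94 103 1147 ((561.9453125, 225.74180603027344), (28.01798439025879, 28.309202194213867), 32.77433776855469) 99.4902008206867
plate fit [ -0.175   0.205 182.163] 19.29595146369473 [ 560.322 -132.61    50.315] [586.419 -21.757 362.325]
cradle ((572.5855102539062, -79.36143493652344), (60.8079833984375, 115.28433990478516), 0.2613270580768585) [ 542.177 -137.057   48.146] [603.007 -21.757 362.325]
-140 132 555.9579164537632 589.0653116122561 66.23135893865488 68.25045818910857
-134 261 555.9437842885224 589.1234398441669 64.98935207637331 67.42590201138344
-128 264 555.916729979443 589.0823597042917 63.52156117229124 65.6115346177317
-122 260 555.9303069257304 589.0371294872826 61.824833174148125 64.2485050954831
-116 264 555.9230379708331 589.0508333982913 60.33149852444032 62.706979551077296
-110 264 555.8937061
[... 1052 characters left out ...]
ad -140 148 638.505164379098 662.2624515048826 82.17450932121426
pad -135 166 638.7341405152471 662.9640710195258 82.38345151262138
pad -130 156 638.4908575330378 662.1826229423451 82.49993653360426
pad -125 168 638.465807995158 662.5237657512517 82.344570034465
pad -120 169 638.5211132965788 662.0623182786337 81.62324555530972
pad -115 58 646.2374139360552 654.7586840987916 77.31082311660369
pad -110 32 646.4606095937816 654.5386759190237 76.97585713827418
[[433.2    11.084  24.945 174.073]
 [650.016  10.949  25.332 174.101]] slopes [-0.    11.199] [-0.   25.36] [421.201  10.949 168.001] [677.234  25.758 177.083]
cab [  -0.125 -129.584] [ 393.798 -226.639  195.101] [677.082  58.071 988.203]
```

```bash
python3 - <<'E'
from h import *
np.set_printoptions(precision=2,suppress=True)
px=[(322,v) for v in range(158,245,2 )]; 
W=world('wrist','wd',[(322,v) for v in range(158,192)]);print(np.c_[range(158,192),W])
W=world('wrist','wd',[(322,v) for v in (236,238,239,240,241,242,243,244)]);print(W)
g=np.mgrid[155:235,170:235].reshape(2,-1).T;W=world('wrist','wd',g)
cap=W[(W[:,2]>146)&(W[:,2]<162)&(W[:,0]<510)];print('cap',cv2.minAreaRect(cap[:,:2].astype(np.float32)),cap.mean(0))
A=np.c_[cap[:,:2],np.ones(len(cap))];c=np.linalg.lstsq(A,cap[:,2],rcond=None)[0];print(c)
p=cv2.imread('pics/wd.png')[150:255,270:445];cv2.imwrite('pics/c3.png',cv2.resize(p,None,fx=4.5,fy=4.5,interpolation=cv2.INTER_CUBIC))
E
```

```text
[[158.   572.26 -66.2   31.8 ]
 [159.   572.25 -67.04  32.49]
 [160.   572.25 -67.91  32.96]
 [161.   572.23 -68.72  33.85]
 [162.   572.26 -69.76  33.14]
 [163.   572.29 -70.85  32.12]
 [164.   572.28 -71.65  33.03]
 [165.   571.65 -68.59  58.98]
 [166.   571.65 -69.37  59.54]
 [167.   571.65 -70.2   59.75]
 [168.   571.67 -71.17  59.17]
 [169.   571.66 -71.93  59.84]
 [170.   571.8  -73.66  54.72]
 [171.   571.9  -75.23  50.72]
 [172.   571.94 -76.34  49.56]
 [173.   571.93 -77.12  50.24]
 [174.   571.91 -77.8   51.51]
 [175.   571.93 -78.81  50.91]
 [176.   571.89 -79.34  52.88]
 [177.   571.92 -80.44  51.86]
 [178.   571.95 -81.54  50.83]
 [179.   571.92 -82.11  52.56]
 [180.   571.94 -83.13  51.97]
 [181.   571.99 -84.37  50.31]
 [182.   571.94 -84.79  52.75]
 [183.   571.98 -85.97  51.46]
 [184.   571.91 -86.28  54.33]
 [185.   571.93 -87.23  54.13]
 [186.   571.94 -88.22  53.74]
 [187.   571.94 -89.02  54.28]
 [188.   571.94 -89.87  54.57]
 [189.   571.97 -90.95  53.78]
 [190.   571.93 -91.44  55.67]
 [191.   571.96 -92.6   54.58]]
[[ 572.04 -131.3    65.33]
 [ 572.01 -132.45   67.32]
 [ 572.07 -134.12   65.39]
 [ 572.07 -134.95   65.72]
 [ 572.02 -135.14   67.69]
 [ 572.08 -136.87   65.68]
 [ 572.93 -150.32   33.76]
 [ 572.95 -151.53   33.39]]
cap ((483.702880859375, -78.60404205322266), (27.43628692626953, 29.22877311706543), 60.77793502807617) [484.15 -78.24 154.04]
[ -0.08  -0.22 172.97]
```

View pics/c3.png

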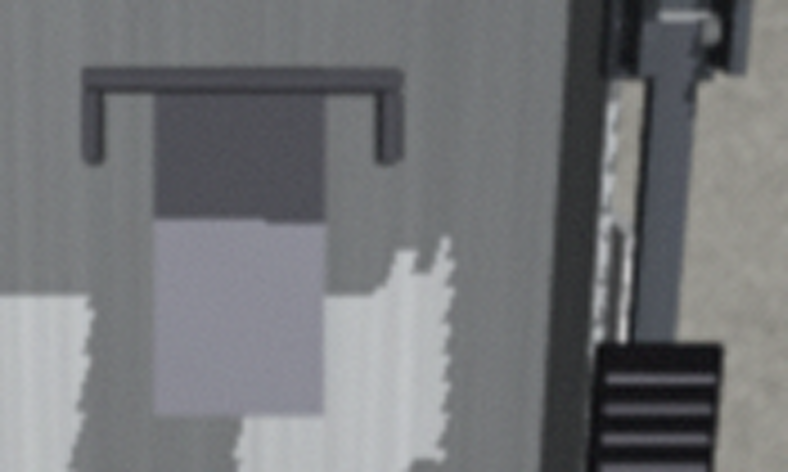

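Measured positions:
- **Cradle:** x 572.5, lip face y≈-75, seat ≈(572.5,-104,58.3), yaw≈0. The loaded bottle's cap gives the same seat y.
- **Bottle:** (562.4,225.7), long axis at -13.2°.

Next I'll grasp and lift the bottle.

```bash
python3 - <<'E'
from h import *
np.set_printoptions(precision=2,suppress=True)
F=frame([.9736,-.2285,0],[0,0,-1])
robot.move_ptp([562.4,225.7,150],F)
print(robot.move_linear([562.4,225.7,36],velocity=100,stop_force=10), robot.get_obs()['eef_pos'])
robot.close(); o=robot.get_obs(); print(o['gripper_width'],o['force'])
robot.move_linear([562.4,225.7,260],velocity=150)
n=np.array([0,np.sin(.26),np.cos(.26)]);u=np.array([0,-np.cos(.26),np.sin(.26)])
S=np.array([572.5,-104,58.3])
P=S+4*u+40*n; Q=S+4*u+36*n+150*n
robot.move_ptp(Q,frame(u,-n))
o=robot.get_obs();print(o['gripper_width'],o['force'],o['eef_pos'],Q,o['time_s'])
snap('side','s1');snap('wrist','w1')
a=cv2.imread('pics/s1.png')[120:240,230:410];b=cv2.imread('pics/w1.png')
cv2.imwrite('pics/c4.png',np.vstack([cv2.resize(a,(450,300)),cv2.resize(b,(450,281))]))
E
```

```text
False [562.98 225.92  37.05]
39.29892061443838 [0.14 0.13 2.26]
39.21702052324612 [ 0.26  0.54 -1.79] [572.58 -59.31 238.94] [572.5  -60.05 239.08] 9.1167
```

View pics/c4.png

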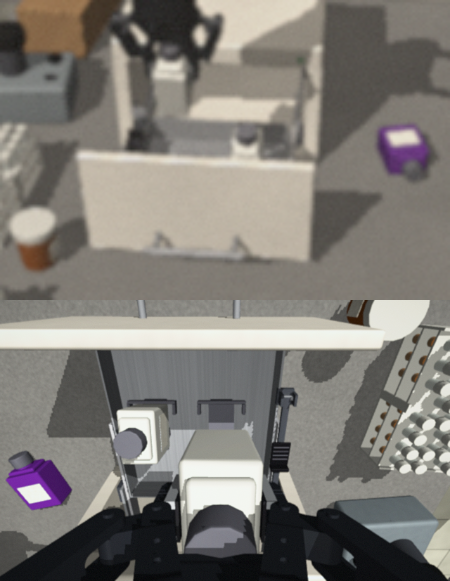

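Held squarely, clear of the panel. Now set it down.

```bash
cat >> h.py <<'E'
n=np.array([0,np.sin(.26),np.cos(.26)]);u=np.array([0,-np.cos(.26),np.sin(.26)])
S=np.array([572.5,-104,58.3])
def loc(p): d=np.array(p)-S; return np.round([d@u,d[0],d@n],2)
E
python3 - <<'E'
from h import *
np.set_printoptions(precision=2,suppress=True)
def rep(*a): o=robot.get_obs();print(*a,loc(o['eef_pos']),o['force'],o['gripper_width'],o['time_s'])
robot.move_linear(S+5*u+55*n,velocity=120); robot.dwell(.2);rep('above')
h=robot.move_linear(S+5*u+40*n,velocity=25,stop_force=4);robot.dwell(.2);rep('low',h)
h=robot.move_linear(S-5*u+40*n,velocity=8,stop_force=3);rep('lip',h);robot.dwell(.2);rep()
E
```

```text
above [ 5.1   0.39 55.82] [ 0.33 -0.62 -2.41] 39.50292189596073 10.6583
low False [ 5.04  0.15 40.26] [ 0.56 -0.9  -2.65] 39.53402331064376 11.6083
lip True [-0.31 -0.34 39.27] [ 0.64 -1.79 -0.65] 39.37467900240711 12.3833
[-0.35 -0.8  38.4 ] [ 0.64 -3.46 -0.49] 39.497300903448675 12.5833
```

```bash
python3 - <<'E'
from h import *
np.set_printoptions(precision=2,suppress=True)
def rep(*a): o=robot.get_obs();print(*a,loc(o['eef_pos']),o['force'],o['moment'],o['gripper_width'],o['time_s'])
rep()
p=robot.get_obs()['eef_pos']
h=robot.move_linear(p-6*n,velocity=6,stop_force=5);rep('down',h);robot.dwell(.2);rep()
snap('wrist','w2')
a=cv2.imread('pics/w2.png');cv2.imwrite('pics/c5.png',cv2.resize(a[60:360,140:500],None,fx=2,fy=2,interpolation=cv2.INTER_CUBIC))
E
```

```text
[-0.35 -0.8  38.4 ] [ 0.64 -3.46 -0.49] [-0.49 -0.17  0.05] 39.497300903448675 12.5833
down True [-0.19 -0.86 36.09] [0.16 1.78 3.34] [0.18 0.03 0.04] 39.212043258710004 13.1417
[-0.02 -0.86 36.03] [0.48 2.57 4.37] [ 0.39  0.04 -0.03] 39.21176200578027 13.3417
```

View pics/c5.png

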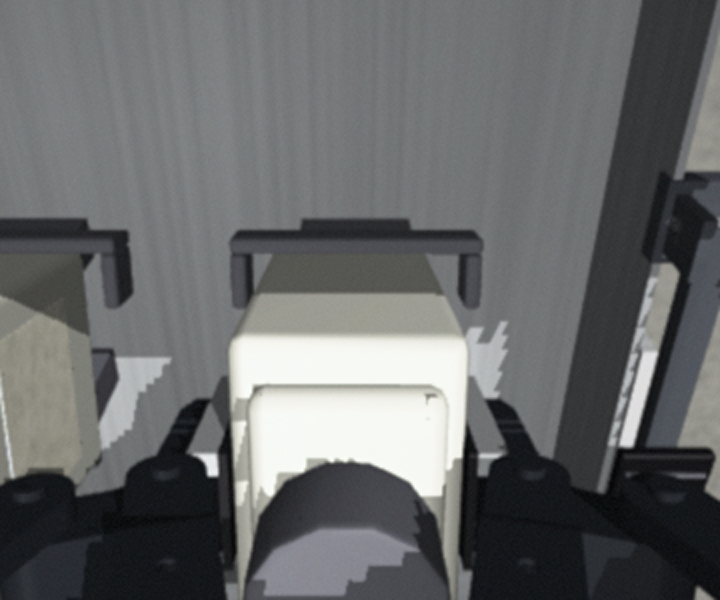

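The bottle is on the plate between the ears. It crept about 0.3 mm up-slope while pressing, so I'll nudge it down to the lip and then release.

```bash
python3 - <<'E'
from h import *
np.set_printoptions(precision=2,suppress=True)
def rep(*a): o=robot.get_obs();print(*a,loc(o['eef_pos']),o['force'],o['moment'],o['gripper_width'],o['time_s'])
p=robot.get_obs()['eef_pos']
h=robot.move_linear(p-3*u+.6*n,velocity=5,stop_force=5);rep('nudge',h);robot.dwell(.1);rep()
robot.let_go();robot.dwell(.2);rep('open')
p=robot.get_obs()['eef_pos']
robot.move_linear(p+140*n,velocity=120);rep('up')
snap('wrist','w3')
a=cv2.imread('pics/w3.png');cv2.imwrite('pics/c6.png',cv2.resize(a[60:360,140:500],None,fx=2,fy=2,interpolation=cv2.INTER_CUBIC))
g=np.mgrid[150:470,60:340].reshape(2,-1).T;W=world('wrist','w3',g)
for x0 in(482.5,572.5):
    m=(abs(W[:,0]-x0)<18)&(W[:,2]>147)&(W[:,2]<163)&(abs(W[:,1]+78)<25);c=W[m]
    A=np.c_[c[:,:2],np.ones(len(c))];print(m.sum(),c.mean(0),cv2.minEnclosingCircle(c[:,:2].astype(np.float32)),np.linalg.lstsq(A,c[:,2],rcond=None)[0])
    m=(abs(W[:,0]-x0)<28)&(W[:,2]>118)&(W[:,2]<146)&(abs(W[:,1]+85)<45);print('body',cv2.minAreaRect(W[m][:,:2].astype(np.float32)))
E
```

```text
nudge True [ 0.11 -0.88 36.06] [-0.05 -0.45  2.98] [ 0.    0.01 -0.  ] 39.4984775314622 13.8417
[ 0.11 -0.87 36.08] [-0.2  -0.38  2.98] [0.02 0.06 0.09] 39.66331714438794 13.9417
open [ 0.05 -0.57 36.62] [-0.54 -0.13  0.16] [ 0.17 -0.05  0.01] 85.15848719677044 14.6583
up [ -0.11  -0.89 175.41] [-0.   -0.36 -0.28] [ 0.13 -0.    0.04] 85.47973930287247 15.975
1555 [483.92 -77.65 153.9 ] ((483.22296142578125, -79.12065887451172), 14.785650253295898) [ -0.06  -0.27 160.79]
body ((483.28759765625, -86.88749694824219), (39.71398162841797, 60.409767150878906), 0.3597540259361267)
1477 [571.   -77.53 154.02] ((571.1172485351562, -78.3478012084961), 14.200881004333496) [  0.    -0.29 131.61]
body ((570.9600219726562, -86.30094146728516), (40.012786865234375, 58.79206848144531), 0.002641528844833374)
```

View pics/c6.png

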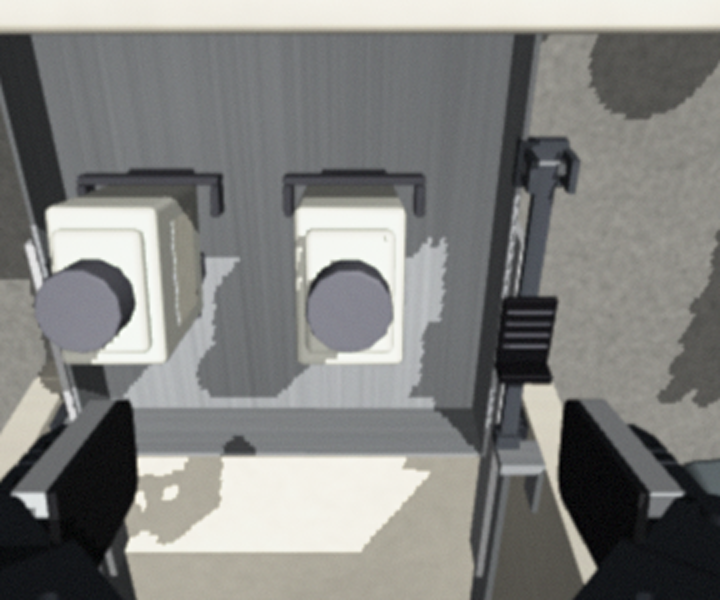

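The bottle is seated: its height, tilt and lip position match the twin, and its yaw is about 0. It is about 1 mm off in x. The lever comes next, with fingers shut, a slight tilt and the camera kept outboard.

```bash
python3 - <<'E'
from h import *
np.set_printoptions(precision=2,suppress=True)
def rep(*a): o=robot.get_obs();print(*a,o['eef_pos'],o['force'],o['qpos'],o['time_s'])
robot.close()
t=.2;F=frame([-1,0,0],[0,-np.sin(t),-np.cos(t)])
T=.85;G=frame([-1,0,0],[0,-np.sin(T),-np.cos(T)])
G2=frame([0,-1,0],[0,-np.sin(T),-np.cos(T)])
print(robot.inverse_kinematics([650.5,-136,120],F))
for y in(60,-195):
  for g in(G,G2):print(y,robot.inverse_kinematics([538,y,145],g))
p=robot.get_obs()['eef_pos']
robot.move_linear([600,-100,260],velocity=200)
robot.move_ptp([650.5,-136,180],F)
robot.move_linear([650.5,-136,95],velocity=80);robot.dwell(.2);rep('above')
snap('wrist','w4');snap('side','s4')
a=cv2.imread('pics/w4.png');cv2.imwrite('pics/c7.png',a)
E
```

```text
[-0.16  0.24  1.27 -0.2   1.6   1.41]
60 [ 0.48  0.21  1.46 -0.77  1.85  1.97]
60 [ 0.48  0.21  1.46 -0.77  1.85  0.4 ]
-195 [ 0.05 -0.01  1.69 -0.85  1.53  1.69]
-195 [ 0.05 -0.01  1.69 -0.85  1.53  0.12]
above [ 650.77 -136.04   95.67] [ 0.22 -0.13 -0.07] [-0.16  0.25  1.3  -0.2   1.55  1.41] 20.0167
```

View pics/c7.png

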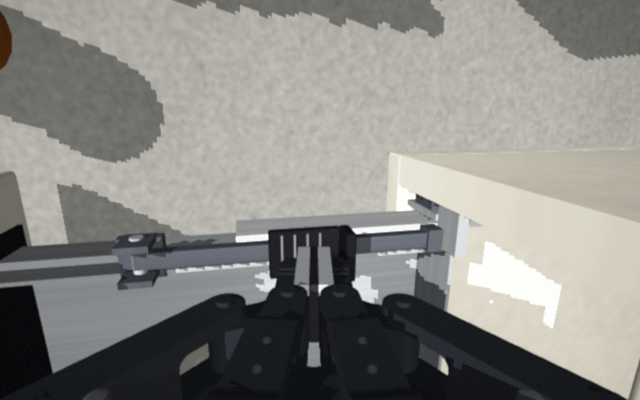

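```bash
python3 - <<'E'
from h import *
np.set_printoptions(precision=1,suppress=True)
o=np.load('w4.npz');g=np.mgrid[200:640,180:400].reshape(2,-1).T
W=world('wrist','w4',g);d=o['d'][g[:,1],g[:,0]]
T=(W-o['pos'])@o['rot'] # tool coords
m=(d>0)&(d<230)&(abs(T[:,0])<60)&(T[:,1]<5)
for a in range(-130,5,10):
    s=T[m&(T[:,1]>=a)&(T[:,1]<a+10)]
    if len(s):print(a,len(s),s[:,2].min(),s[:,2].max(),s[:,0].min(),s[:,0].max())
E
```

```text
-100 1044 -19.324195372999995 18.02216505548898 -19.914573641929426 -15.497496131278726
-90 8189 -24.725799631990604 61.364973151644165 -17.569689236955508 -5.544537304131229
-80 8627 -23.871351485118886 56.80845295056049 -17.385660934313865 4.034879217747006
-70 4870 -32.48264382250883 88.84949425342458 -17.190122040449175 12.746819352941364
-60 9066 -34.80850442997535 87.92434688056173 -37.45708085592119 9.788045864302973
-50 5425 -34.497286154328634 97.04485096481493 -37.56577853032419 13.381003374854425
-40 3407 -14.152906511593397 105.81912984486075 -37.40086133429642 11.919559276937841
-30 2878 -14.306156764944562 113.65837471684817 -37.421397550406745 -5.401272520293053
-20 2486 -14.384845603287353 123.26150791870299 -37.406239958120416 -4.8747152660620285
-10 1871 -13.428721062620482 132.9715843848201 -37.45161440051529 -5.579855612240856
0 705 72.01098751371794 136.4769904951601 -37.32120936171948 -16.476649416471098
```

Clearance to the cabinet is about 17 mm at the end of the lever push. Pressing.

```bash
python3 - <<'E'
from h import *
np.set_printoptions(precision=2,suppress=True)
def rep(*a): o=robot.get_obs();print(*a,o['eef_pos'],o['force'],o['time_s'])
h=robot.move_linear([650.5,-136,72],velocity=20,stop_force=9);rep('press',h);robot.dwell(.2);rep()
z=robot.get_obs()['eef_pos'][2]
h=robot.move_linear([650.5,-146,z],velocity=25,stop_force=25);rep('push1',h)
E
```

```text
press True [ 650.63 -136.45   77.31] [-2.35  0.7   5.55] 21.0167
[ 650.61 -136.44   77.21] [-1.24 -0.37  5.03] 21.2167
push1 False [ 650.83 -146.3    77.46] [ 1.74 -0.34  3.75] 21.75
```

```bash
python3 - <<'E'
from h import *
np.set_printoptions(precision=2,suppress=True)
def rep(*a): o=robot.get_obs();print(*a,o['eef_pos'],o['force'],o['time_s'])
h=robot.move_linear([650.7,-146,75.5],velocity=10,stop_force=8);rep('press',h)
z=robot.get_obs()['eef_pos'][2]
for y in(-150,-154,-158,-162):
    h=robot.move_linear([650.7,y,z],velocity=25,stop_force=20);rep('push',h)
    if h:break
snap('wrist','w5')
cv2.imwrite('pics/c8.png',cv2.imread('pics/w5.png'))
E
```

```text
press False [ 650.96 -146.27   76.36] [-0.16  0.1   6.4 ] 22.075
push False [ 650.8  -150.15   76.4 ] [0.42 0.32 5.62] 22.3917
push False [ 650.76 -154.21   76.39] [0.74 0.55 4.95] 22.7
push False [ 650.77 -158.18   76.4 ] [1.9  0.95 3.69] 23.0083
push False [ 650.77 -162.14   76.41] [1.18 1.14 4.85] 23.3167
```

View pics/c8.png

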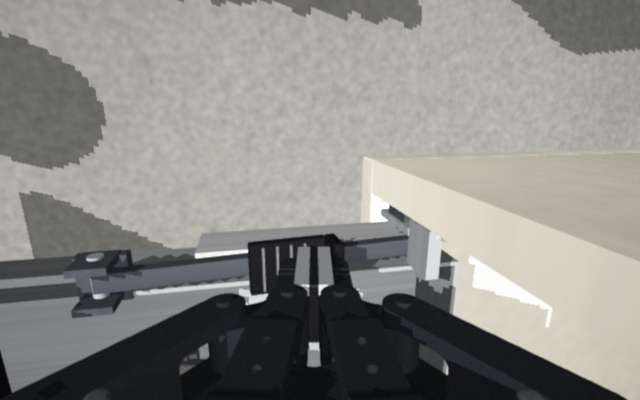

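```bash
python3 - <<'E'
from h import *
np.set_printoptions(precision=1,suppress=True)
for t,b in(('w4',[(138,240),(125,240),(150,240)]),('w5',[(98,258),(85,258),(112,258)])):
    print(t,world('wrist',t,b))
for t,v in(('w4',240),('w5',250)):
    print(t);print(world('wrist',t,[(u,v) for u in range(236,366,6)]))
E
```

```text
w4 [[661.1 -60.6  77.1]
 [660.9 -54.8  75.4]
 [660.9 -65.7  77.8]]
w5 [[661.6 -77.3  76.7]
 [660.9 -71.7  74. ]
 [660.8 -81.8  75.9]]
w4
[[ 651.  -102.    58.6]
 [ 650.9 -105.    59.1]
 [ 650.6 -108.1   58.7]
 [ 650.4 -111.1   58.9]
 [ 650.2 -114.2   58.9]
 [ 654.2 -116.7   70.2]
 [ 658.2 -118.8   81.4]
 [ 659.  -121.3   84. ]
 [ 658.2 -124.2   82.3]
 [ 657.6 -127.1   81.5]
 [ 657.6 -129.9   82.1]
 [ 657.6 -132.6   82.6]
 [ 657.5 -135.4   82.9]
 [ 657.  -138.4   82.1]
 [ 656.7 -141.4   81.8]
 [ 656.1 -144.5   81.1]
 [ 656.4 -147.1   82.4]
 [ 656.7 -149.7   83.6]
 [ 658.6 -151.    88.9]
 [ 659.6 -152.9   92.1]
 [ 653.6 -160.7   77.6]
 [ 653.2 -163.9   77.3]]
w5
[[ 653.3 -128.4   58.9]
 [ 653.  -131.1   58.5]
 [ 659.8 -133.7   75.8]
 [ 659.9 -136.2   76.6]
 [ 659.5 -138.7   76.2]
 [ 659.6 -141.1   76.9]
 [ 659.2 -143.7   76.4]
 [ 659.3 -146.1   77.3]
 [ 658.1 -148.9   74.9]
 [ 658.4 -151.3   76.1]
 [ 658.2 -153.9   76. ]
 [ 660.9 -155.3   83.1]
 [ 661.  -157.7   83.8]
 [ 661.3 -160.    85. ]
 [ 660.6 -162.7   84. ]
 [ 661.1 -164.8   85.6]
 [ 659.4 -168.3   82. ]
 [ 659.7 -170.6   83.2]
 [ 660.  -172.8   84.4]
 [ 652.7 -180.6   68.2]
 [ 652.1 -183.9   67.4]
 [ 651.8 -187.    67.1]]
```

The drawer has gone in about 16.5 mm with the lever fully down. I'll push 6 mm more, lift off, then go round to the panel.

```bash
python3 - <<'E'
from h import *
np.set_printoptions(precision=2,suppress=True)
def rep(*a): o=robot.get_obs();print(*a,o['eef_pos'],o['force'],o['time_s'])
h=robot.move_linear([650.7,-168.5,76.3],velocity=25,stop_force=20);rep('push',h)
p=robot.get_obs()['eef_pos'];t=.2
robot.move_linear(p+190*np.array([0,np.sin(t),np.cos(t)]),velocity=150);rep('up')
T=.85;G=frame([0,-1,0],[0,-np.sin(T),-np.cos(T)])
robot.move_ptp([538,60,290],G);rep()
robot.move_linear([538,60,145],velocity=150);robot.dwell(.2);rep('front')
h=robot.move_linear([538,-20,145],velocity=30,stop_force=4);rep('touch',h)
snap('wrist','w6');W=world('wrist','w6',[(320,v) for v in range(20,400,20)]);print(W)
E
```

```text
push False [ 650.86 -165.91   76.25] [ 0.29 10.23  5.59] 23.775
up [ 650.55 -128.32  260.9 ] [ 0.23 -0.41  0.28] 25.1917
[538.25  59.53 289.81] [-0.56 -0.09 -1.06] 26.2667
front [538.37  60.2  146.01] [0.23 0.   0.6 ] 27.5833
touch True [537.75   8.26 144.46] [-0.09  0.17 -0.17] 29.2167
[[540.59  21.91   0.38]
 [540.84   7.15  -1.04]
 [539.89  42.18  55.7 ]
 [540.73   2.35  27.62]
 [540.63   2.03  42.95]
 [540.54   1.49  57.18]
 [540.42   2.82  72.  ]
 [540.34   2.42  84.65]
 [540.27   1.93  96.57]
 [540.19   1.72 108.03]
 [540.1    2.75 119.43]
 [540.04   2.29 129.56]
 [539.49  28.54 147.49]
 [539.21  41.48 158.5 ]
 [539.03  49.1  166.64]
 [539.04  46.01 172.14]
 [539.08  41.79 177.57]
 [539.14  35.71 183.08]
 [538.45  75.69 188.65]]
```

The panel is at y≈2.3, so the drawer is about 22 mm in, past the release. Pushing home smoothly.

```bash
python3 - <<'E'
from h import *
np.set_printoptions(precision=2,suppress=True)
def rep(*a): o=robot.get_obs();print(*a,o['eef_pos'],o['force'],o['time_s'])
h=robot.move_linear([538,-180,145],velocity=35,stop_force=20);rep('push',h)
if not h:
    h=robot.move_linear([538,-200,145],velocity=12,stop_force=14);rep('home',h)
robot.dwell(.2);rep()
snap('wrist','w7');W=world('wrist','w7',[(320,v) for v in range(80,240,20)]);print(W)
E
```

```text
push False [ 538.01 -179.97  145.  ] [-0.18  2.71 -2.32] 34.8083
home True [ 538.02 -189.87  144.65] [0.32 2.74 0.97] 35.7833
[ 537.52 -189.78  143.34] [0.5  0.39 0.66] 35.9833
[[ 540.13 -193.84   28.03]
 [ 540.08 -194.28   43.15]
 [ 540.02 -194.15   57.84]
 [ 539.98 -194.47   71.27]
 [ 539.92 -194.06   84.43]
 [ 539.89 -195.14   95.92]
 [ 539.83 -194.09  107.97]
 [ 539.8  -194.67  118.53]]
```

```bash
python3 - <<'E'
from h import *
np.set_printoptions(precision=2,suppress=True)
def rep(*a): o=robot.get_obs();print(*a,o['eef_pos'],o['force'],o['time_s'])
h=robot.move_linear([538,-198,144],velocity=8,stop_force=15);rep('press',h);robot.dwell(.3);rep()
robot.move_linear([538,-100,160],velocity=100)
robot.move_linear([538,40,300],velocity=200);rep('away')
snap('wrist','w8');snap('top','t8');snap('side','s8')
p=cv2.imread('pics/t8.png')[90:280,190:600];q=cv2.imread('pics/s8.png')[80:300,170:410]
cv2.imwrite('pics/c9.png',np.vstack([cv2.resize(p,(600,278)),cv2.resize(q,(600,320))[:, :]]))
W=world('top','t8',[(x,190) for x in range(396,446,3)]);print(W)
W=world('side','s8',[(310,v) for v in range(110,220,6)]);print(W)
E
```

```text
press True [ 537.22 -189.83  142.27] [-0.17  2.69  2.8 ] 36.5333
[ 537.   -189.86  141.57] [1.1  1.68 1.85] 36.8333
away [537.82  39.49 299.11] [-0.03 -0.74 -0.76] 39.0417
[[ 556.15 -183.29   -3.67]
 [ 556.09 -190.87   -1.38]
 [ 555.96 -198.2     1.73]
 [ 552.55 -193.72   48.71]
 [ 550.44 -193.33   78.12]
 [ 548.6  -193.49  103.92]
 [ 547.15 -194.75  124.47]
 [ 545.25 -193.9   150.93]
 [ 543.63 -193.77  173.68]
 [ 543.71 -200.47  173.73]
 [ 554.39 -252.93   33.26]
 [ 542.46 -207.64  192.5 ]
 [ 541.92 -211.41  200.66]
 [ 541.67 -216.4   204.98]
 [ 541.78 -222.96  204.71]
 [ 542.04 -230.31  202.33]
 [ 541.95 -235.99  204.49]]
[[ 587.59 -421.24  203.83]
 [ 581.19 -371.5   203.15]
 [ 574.39 -319.29  205.14]
 [ 568.88 -276.22  203.63]
 [ 501.18  183.95  440.  ]
 [ 500.44  192.55  429.41]
 [ 482.79  313.53  487.4 ]
 [ 482.77  316.83  475.94]
 [ 560.92 -193.8   127.68]
 [ 561.65 -192.62  102.45]
 [ 562.89 -194.61   74.4 ]
 [ 563.59 -192.86   48.28]
 [ 566.79 -207.13    9.5 ]
 [ 563.76 -181.16    0.52]
 [ 559.04 -144.65    0.61]
 [ 555.04 -112.92   -2.08]
 [ 550.48  -77.87   -0.94]
 [ 546.1   -44.25    0.13]
 [ 542.39  -15.     -1.64]]
```

View pics/c9.png

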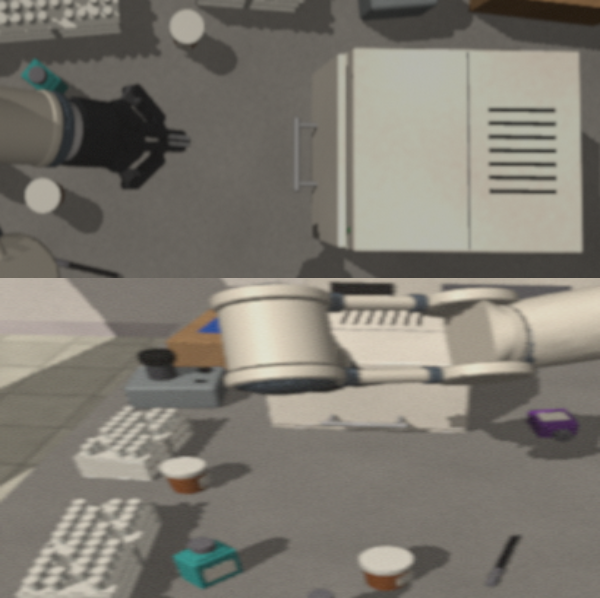

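The drawer looks home and the bystanders are unmoved. Picture `w8` looks through the gap above the panel, so I'll check the bottles there.

```bash
python3 - <<'E'
from h import *
np.set_printoptions(precision=1,suppress=True)
p=cv2.imread('pics/w8.png');cv2.imwrite('pics/c10.png',cv2.resize(p[100:300,170:450],None,fx=2.8,fy=2.8,interpolation=cv2.INTER_CUBIC))
g=np.mgrid[150:480,60:300].reshape(2,-1).T;W=world('wrist','w8',g)
m=(W[:,1]<-215)&(W[:,2]>100)&(W[:,2]<190)&(W[:,1]>-350);s=W[m];print(m.sum())
for x in range(440,630,10):
    t=s[abs(s[:,0]-x)<5]
    if len(t):print(x,len(t),np.median(t,0),t[:,2].max())
E
```

```text
0
```

```bash
python3 - <<'E'
from h import *
np.set_printoptions(precision=1,suppress=True)
T=.91;G=frame([0,-1,0],[0,-np.sin(T),-np.cos(T)])
def ana(t):
    g=np.mgrid[60:580,20:330].reshape(2,-1).T;W=world('wrist',t,g)
    m=(W[:,1]<-220)&(W[:,2]>60)&(W[:,2]<185)&(W[:,1]>-400);s=W[m];print(t,m.sum())
    for x in range(430,640,8):
        k=s[abs(s[:,0]-x)<4]
        if len(k)>3:print(x,len(k),np.median(k,0),k[:,2].max())
robot.move_ptp([527,-125,252],G);snap('wrist','w9');ana('w9')
robot.move_linear([527,-125,285],velocity=100);snap('wrist','w10');ana('w10')
o=robot.get_obs();print(o['time_s'],o['force'])
E
```

```text
w9 2207
w10 2950
40.5 [-0.6  0.1 -0.6]
```

```bash
python3 - <<'E'
from h import *
np.set_printoptions(precision=0,suppress=True,linewidth=200)
for t in('w9','w10'):
    f=np.load(t+'.npz');print(t)
    for v in range(40,330,12):
        W=world('wrist',t,[(u,v) for u in(250,285,345,375)]);print(v,W.round().astype(int).tolist(),f['p'][v,345])
E
```

```text
w9
40 [[472, -194, 42], [502, -194, 42], [553, -194, 42], [579, -194, 42]] [197 194 180]
52 [[473, -195, 55], [503, -194, 56], [553, -195, 55], [578, -196, 54]] [197 193 178]
64 [[474, -195, 67], [503, -195, 68], [552, -194, 69], [577, -195, 68]] [199 193 180]
76 [[475, -195, 80], [503, -195, 80], [552, -194, 81], [576, -195, 80]] [201 197 183]
88 [[476, -194, 93], [504, -194, 93], [551, -194, 93], [576, -195, 92]] [200 194 181]
100 [[477, -194, 105], [504, -194, 105], [551, -195, 105], [575, -194, 105]] [201 196 182]
112 [[478, -194, 117], [504, -195, 116], [551, -195, 116], [574, -195, 116]] [202 198 183]
124 [[478, -194, 127], [505, -194, 127], [550, -194, 128], [573, -195, 127]] [199 194 181]
136 [[479, -194, 138], [505, -196, 137], [550, -194, 138], [572, -194, 138]] [196 191 176]
148 [[480, -195, 148], [505, -195, 148], [550, -195, 148], [572, -195, 148]] [198 194 177]
160 [[480, -194, 159], [506, -194, 159], [549, -195, 159], [571, -194, 159]] [202 197 182]
172 [[481, -194, 168], [506, -195, 168], [549, -194, 168], [570, -193, 169]] [202 196 183]
184 [[480, -201, 175], [506, -
[... 2644 characters left out ...]
218 214 199]
244 [[454, -365, 205], [494, -365, 205], [563, -364, 205], [598, -364, 205]] [217 213 198]
256 [[445, -419, 205], [490, -420, 205], [568, -421, 205], [607, -420, 205]] [224 220 203]
268 [[433, -489, 205], [516, -106, 291], [539, -107, 290], [618, -491, 205]] [10 14 16]
280 [[387, -756, 173], [516, -99, 296], [538, -98, 297], [663, -754, 173]] [8 9 9]
292 [[388, -759, 198], [518, -80, 304], [536, -78, 304], [662, -757, 199]] [14 17 19]
304 [[506, -87, 306], [518, -77, 308], [536, -76, 308], [546, -86, 307]] [10 10 13]
316 [[508, -80, 311], [519, -71, 312], [535, -72, 311], [542, -63, 312]] [11 13 15]
328 [[512, -59, 315], [520, -58, 315], [534, -58, 315], [541, -58, 315]] [9 8 9]
```

The drawer is home: panel front at y=-194.5 against an expected -194.7. The closed cabinet hides the bottles. The arm is clear, so I'll hand in.

```bash
python3 -c "
from h import *
robot.sign_off();print(robot.get_obs()['time_s'])"
```

```text
the job is handed in; nothing more can be done
the job is handed in; nothing more can be done
```

I loaded the white block bottle into the empty cradle, released it with the drawer still out, and pressed the lever. I then pushed the drawer fully home and handed the job in at about 40.5 s.

- **Seating, checked before the push:** The loaded bottle matched its twin in height and tilt, its yaw was about 0, and its lip position agreed within 1 mm. It sits about 1 mm off centre across the cradle.
- **Lever:** The pad went down about 6.5 mm, and I kept it down until the drawer was about 22 mm in. The push force rose to about 10 N at the end of that stroke, but the drawer then slid freely.
- **Drawer home:** The panel front measured y = -194.5 mm, against an expected -194.7 mm. A second press of the panel met a hard stop.
- **Bystanders:** The jars, turquoise and purple look-alikes and marker in the final views looked unmoved. The round bottle was outside those crops, so I did not recheck it.
- **Not confirmed:** The closed cabinet hides the bottles, so I could not see that they stayed seated. I pushed the panel at about 35 mm/s, and no force jolt appeared until the end stop.

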